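# Arm the photometer lamp and hold the long cell in its beam

## Task

The photometer lamp has just been powered up and will not light until its stop has been cycled: press the mushroom button on the lamp supply down until it latches, then twist it clockwise until it releases, and let go so that it springs back up. Then take the longest of the three glass cells out of the rack with the fingers only on its two long frosted sides, never on the clear end windows, and hold it upright in the light path about midway between the two lens tubes, its end windows square to the tubes and the beam through their middle. Finish while still holding it there in the air; leave the other cells and the spatula where they are and do not bump the optics.

Things in the scene. Friction and masses are not known exactly. Their poses are not given: they have to be found in the camera images.
- supply: lamp supply, a grey metal box 120 (x) x 130 (y) x 65 mm high standing on the bench, fixed; the red mushroom stop button stands on the middle of its lid on a flat yellow disc. Origin: centre of its underside, z up.
- mushroom_top (a point): centre of the top of the red mushroom head, on its vertical axis; moves and turns with the head. Head: 40 mm across with an upright rim; with the button up the top is 105 mm above the bench, the upright rim reaches from 6 to 17 mm below the top, the head's underside is 20 mm below the top and 20 mm above the lid (under it a stem 18 mm across in a collar 29 mm across and 7 mm high); latched, all of the head is 6 mm lower.
- plunger (a joint): how far the mushroom head is down, in m: 0 up, 0.006 fully down. It takes about 6 to 7 N to start it down; past half way it snaps the rest of the way by itself and stays latched (a pull of about 7 N would also tear it off the latch, which is not how it is reset).
- mushroom (a joint): twist of the mushroom head, in rad, positive clockwise seen from above: 0 at rest, stop at 0.9. With the head latched, turning it cams it upwards off the latch; it is released from about 0.55 rad and then wants to spring up with about 6 N (a tight grip can keep it from rising until let go). A light spring turns it back to 0 when let go (less than 0.1 N m to turn).
- rig: photometer bench, fixed: an aluminium rail 60 (x) x 500 (y) x 25 mm high on the bench, with two black lens tubes 33 mm across (rings 37 mm) that face each other along the rail's y axis, 170 mm apart from face to face, axis 100 mm above the bench. Behind the tube at -y is the finned lamp head (72 mm square, top 136 mm above the bench), behind the tube at +y the black detector box (56 mm square). Origin: centre of the rail's underside.
- beam_mid (a point): point on the light path (the axis of both lens tubes) midway between the two tubes, 100 mm above the bench; its y axis runs along the light path, z up. The beam is 8 mm across.
- rack: black plastic rack, fixed: a slab 70 (x) x 250 (y) x 20 mm high with three equal nests in a row along its y axis at y = -78, 0 and +78 mm; each nest is a low wall 6 mm high (its top 26 mm above the bench), 33 (x) x 63 (y) mm outside and 27 x 57 mm inside. One cell stands in each nest, which one in which nest varies. Origin: centre of its underside.
- cell: the longest cell, an open-topped upright glass box 24 (x) x 54 (y) x 45 mm high, walls 2 mm, about 40 g, standing in a nest of the rack with its base 20 mm above the bench. The two long sides (54 x 45 mm, facing x, 24 mm apart outside) are frosted white; the two end walls (facing y) are clear windows. Origin: centre of its underside; y axis along its length, which is the optical path; either end may face either tube.
- cell_windows: the pair of clear end windows of the longest cell, fixed parts of it, each 20 mm wide and 43 mm high; not to be touched by the fingers. Origin: the middle of the cell on the line through both window centres, 22 mm above the cell's underside; axes as the cell's: y goes through both windows.
- cell20: bystander: shorter cell of the same kind, 24 (x) x 24 (y) x 45 mm high, in another nest of the rack. Origin: centre of its underside.
- cell10: bystander: the shortest cell, 24 (x) x 14 (y) x 45 mm high, in another nest of the rack. Origin: centre of its underside.
- spatula: bystander: steel lab spatula about 195 mm long and 5 mm thick lying on the bench along its x axis, loose. Origin: its middle, on the bench.
There are look-alikes about, which are no part of the job. Several things have the shape of the supply; the one meant has the colours described above.

How it is judged:
By the outcome, as a careful person would: the job done as asked, in the order asked, and still so for the second after the job is handed in, while the arm keeps its last pose, push and grip.
It also fails if it takes over 59 s, if anything falls off the work surface, if the arm or the gripper's body presses on something with over 40 N, if the wrist force passes 120 N, or if a joint passes its speed limit or range.

## Robot

A 6-joint arm with a two-finger parallel gripper is mounted at the origin on the work surface. World frame = base frame: x ahead of the robot, y to its left, z up, the work surface at z = 0. Lengths are in m, angles in rad, forces in N, time in s.
With the tool pointing down it reaches from about 0.375 to 0.975 m from the base axis. Payload 3.8 kg.
Tool frame: the origin (TCP) lies midway between the tips of the shut fingers; the grasp point (between the pads) lies 19 mm behind it; z points along the fingers, y is the line along which they close (so a half turn about z gives the same grasp; the last joint's range is limited). The gripper opens to 85 mm and grips with 20 to 120 N. Pads are 22 mm wide; open, the fingers measure 114 mm over their backs; the gripper's body (76 mm by 85 mm) begins 54 mm behind the grasp point. The pads swing forward as they close: fully open they stand 13 mm farther back than shut.
Start: joints at [-0.037, 0.264, 1.604, -0, 1.274, -0.037], TCP at [0.675, -0, 0.231] pointing down, gripper open.
Joint ranges: [-2.63, 2.63], [-0.94, 2.18], [0.31, 2.57], [-1.31, 4.45], [0, 2.66], [-2.55, 2.55]. Speed limits (rad/s): [2.57, 2.57, 3.14, 3.14, 3.14, 3.14].

## Interface

Orientations are given as a rotation vector (axis times angle).
In Python, from workcell import bot gives the robot as it stands.
- The arm moves only by the tool servo_tool, never from a script. Its argument "series" is a list of rows, each a list of 7 numbers: the shift along the world's x, y, z in units of 0.15 m (1.0 is 0.15 m), then the turn, a rotation vector about the world's x, y, z in units of 180 degrees (1.0 is 180 degrees), then the closure, from 0 (fully open) to 1 (shut). A call has 1 to 20 rows; each row is the pose to reach, as a shift and turn from the pose commanded when the call began, turning the shorter way round; what a row does not reach only later rows make up. A row lasts 1/10 s, in which the tool goes at most 50 mm and 8.59 degrees, less where a joint would pass 70% of its speed; a pose out of reach is approached as far as the arm can. A call with a number of a shift or a turn outside -1 to 1 is refused whole. A call with a gripper value outside its range is refused whole. The fingers move at their own pace and stop on an object; "newtons" is the grip in N (left out, the last holds). Time passes only in rows, so rows that repeat a pose let the fingers close. It gives the time, the measured TCP pose, the force, the opening and the grip force at its end, in the units of the state.
- bot.read_state(): the state, without advancing time (a new reading comes with each control period).
- bot.read_camera(name): name is "scene" or "side" or "wrist"; returns the picture (400x640x3 uint8, red, green, blue); there is no depth.
- bot.camera_info(name): a dict with "vertical_fov" (degrees; the focal length in pixels is half the picture's height over the tangent of half this angle, whatever the lens; pixels are square), "cx", "cy" (the principal point, pixels), "dist" ([k1, k2, p1, p2, k3] as OpenCV has them; the pictures are not rectified), "R" (3x3) and "t" (3): a world point X has camera coordinates R X + t. Camera axes: x right, y down, z forward; pixel columns grow to the right and rows downward; lengths in m; the calibration is good to about 2 mm. A picture is of the moment at which its call begins: read the wrist's pose just before it. camera_info takes no time and is no camera call; for the wrist camera it gives the pose at the moment of the call.
- bot.finish_job(): hands the job in; it is judged then, once.
Trained networks look in the newest picture that a camera, given by its name, has taken for a name from the list of things; names that differ only in an ending like _2 or _b are one class to them, and where a whole thing is asked for, a point or a joint stands for the part that bears it (a point fixed in the world has none). Each returns a list of dicts, best first, with "score" (0 to 1); they miss things now and then, are a little off and sometimes report something else, mostly with a low value. They report only what shows in the picture. A call takes as long as a camera call. They do not tell look-alikes from the thing itself.
- bot.recognise(target, camera): "box" ([left, top, right, bottom] as shares, 0 to 1, of the picture: columns of its width, rows of its height, round what is visible of it).
- bot.trace(target, camera): "mask" (400x640 bool, what is visible of it) and "box" ([left, top, right, bottom] as shares, 0 to 1, of the picture: columns of its width, rows of its height, round what is visible of it).
- bot.mark_of(target, camera): "at" ([row, column] as shares, 0 to 1, of the picture: columns of its width, rows of its height: a listed point, or the origin of a listed thing).
The state is a dict: "time": time; "q": joint angles; "joint_vel": joint speeds; "joint_torque": joint torques, N m; "tool_pos": TCP position; "tcp_rot": TCP orientation; "wrist_force": force on the tool from outside, world axes, zero at the start; "torque": the same for the moment, N m; "width": opening from 0.0 (shut) to 1.0 (fully open); "grip_force": force on a finger pad.
Only numpy, scipy, OpenCV 4.12 (cv2) and the standard library are available. Lean on these libraries where they do the work, as an engineer would, in place of code of your own. Each camera call takes 0.05 s, during which the arm holds its last target. There are 200 camera calls.

## Working session

There is one attempt and no reset: what is moved stays moved. The work goes in short steps, Python scripts to look and compute and a tool call to move; the robot and the scene stay as the last step left them, time stands still between calls to the robot, and variables do not carry over. Pictures are saved under pics/ and viewed, at most 10 in all, crops included, and the job is handed in when it is done.

Besides the shell and the picture viewer there is one more tool, called as a command line: name --pt "numbers of a row" for each row, then --argument value for the rest. servo_tool: Moves the arm, as the interface text tells. Shifts and turns lie within -1 to 1; 1 stands for 0.15 m of shift or 180 degrees of turn. Its arguments: {"type":"object","properties":{"series":{"type":"array","items":{"type":"array","items":{"type":"number"}}},"newtons":{"type":"number"}},"required":["series"]}

```bash
mkdir -p pics
cat > h.py <<'E'
import numpy as np, cv2
from workcell import bot
def K(ci):
    f=200/np.tan(np.radians(ci["vertical_fov"])/2)
    return np.array([[f,0,ci["cx"]],[0,f,ci["cy"]],[0,0,1.]])
def ray(cam,px,ci=None):
    ci=ci or bot.camera_info(cam)
    p=cv2.undistortPoints(np.array([[px]],float),K(ci),np.array(ci["dist"],float))[0,0]
    R=np.array(ci["R"]);t=np.array(ci["t"])
    return -R.T@t, R.T@np.array([p[0],p[1],1])
def onz(cam,px,z,ci=None):
    c,d=ray(cam,px,ci); return c+d*(z-c[2])/d[2]
def proj(cam,X,ci=None):
    ci=ci or bot.camera_info(cam)
    r,_=cv2.Rodrigues(np.array(ci["R"],float))
    return cv2.projectPoints(np.array(X,float).reshape(-1,1,3),r,np.array(ci["t"],float),K(ci),np.array(ci["dist"],float))[0][:,0]
def save(n,im,up=1):
    cv2.imwrite("pics/"+n,cv2.resize(im[:,:,::-1],None,fx=up,fy=up))
E
python3 - <<'E'
from h import *
print({k:np.round(v,3) if not isinstance(v,str) else v for k,v in bot.read_state().items()})
ims=[]
Z=dict(mushroom_top=.105,beam_mid=.1,cell=.02,cell20=.02,cell10=.02,rack=0,rig=0,supply=0,spatula=0)
for c in ("scene","side"):
    save(c+"0.png",bot.read_camera(c))
    for n in Z:
        for r in bot.mark_of(n,c)[:4]:
            px=(r["at"][1]*640,r["at"][0]*400)
            print(c,n,round(r["score"],2),np.round(px,1),np.round(onz(c,px,Z[n]),3))
E
```

```text
{'time': np.float64(0.0), 'q': array([-0.037,  0.265,  1.605,  0.   ,  1.274, -0.037]), 'joint_vel': array([ 0.   ,  0.   , -0.001, -0.   ,  0.001,  0.001]), 'joint_torque': array([ 1.0000e-03, -5.1512e+01, -3.6731e+01, -0.0000e+00,  1.3000e-02,
        0.0000e+00]), 'tool_pos': array([0.674, 0.   , 0.23 ]), 'tcp_rot': array([-2.22e+00, -2.22e+00,  2.00e-03]), 'wrist_force': array([-0.044, -0.277,  0.238]), 'torque': array([-0.025,  0.046, -0.029]), 'grip_force': np.float64(0.0), 'width': np.float64(1.001)}
scene mushroom_top 0.74 [166.9 267.6] [ 0.403 -0.726  0.105]
scene mushroom_top 0.68 [244.4 249.6] [ 0.499 -0.535  0.105]
scene mushroom_top 0.61 [294.  215.2] [ 0.491 -0.331  0.105]
scene mushroom_top 0.59 [222.5 208.1] [ 0.307 -0.457  0.105]
scene beam_mid 0.77 [398.4 200.7] [ 0.674 -0.045  0.1  ]
scene cell 0.59 [372.  177.6] [0.465 0.1   0.02 ]
scene cell 0.49 [357.3 185.6] [0.459 0.022 0.02 ]
scene cell 0.49 [385.8 168.2] [0.464 0.186 0.02 ]
scene cell20 0.59 [372.  177.6] [0.465 0.1   0.02 ]
scene cell20 0.49 [357.3 185.6] [0.459 0.022 0.02 ]
scene cell20 0.49 [385.8 168.2] 
[... 1006 characters left out ...]
3] [0.464 0.188 0.02 ]
side cell20 0.75 [227.7 281.8] [0.46  0.116 0.02 ]
side cell20 0.5 [253.1 265.3] [0.458 0.035 0.02 ]
side cell20 0.5 [332.8 203.9] [ 0.482 -0.31   0.02 ]
side cell20 0.42 [202.5 297.3] [0.464 0.188 0.02 ]
side cell10 0.75 [227.7 281.8] [0.46  0.116 0.02 ]
side cell10 0.5 [253.1 265.3] [0.458 0.035 0.02 ]
side cell10 0.5 [332.8 203.9] [ 0.482 -0.31   0.02 ]
side cell10 0.42 [202.5 297.3] [0.464 0.188 0.02 ]
side rig 0.72 [230.  224.5] [ 0.655 -0.034  0.   ]
side supply 0.83 [421.5 167.2] [ 0.407 -0.735  0.   ]
side supply 0.75 [334.3 204.5] [ 0.493 -0.331  0.   ]
side supply 0.75 [404.2 215.4] [ 0.296 -0.443  0.   ]
side spatula 0.66 [295.5 233.9] [ 0.482 -0.143  0.   ]
```

View pics/scene0.png

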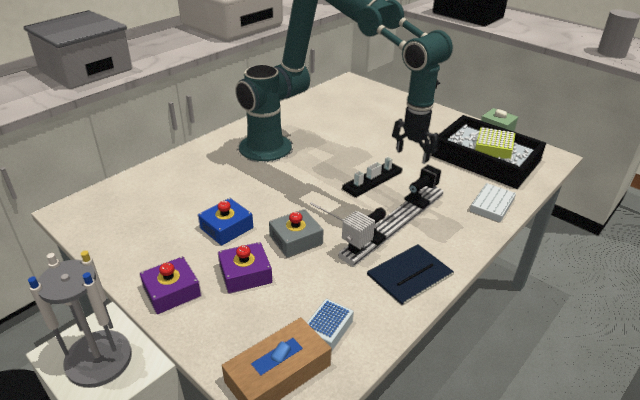

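View pics/side0.png

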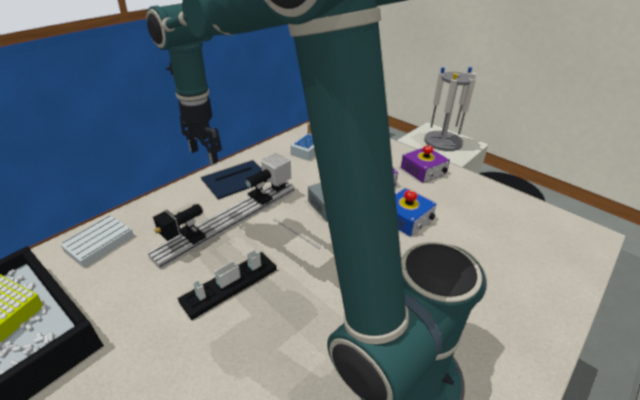

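The scene shows four boxes of the supply's shape: grey with its button at (294,215), blue at (222,208), and purple at (167,268) and (244,250). Grey with a yellow disc is the one described, at about (0.49, -0.33). The rack has its cells at (357,180), (372,171) and (386,162). I'll check one crop before moving.

Run:
```python
from h import *
im=cv2.imread("pics/scene0.png")[140:275,260:460]
cv2.imwrite("pics/crop0.png",cv2.resize(im,None,fx=4,fy=4,interpolation=cv2.INTER_CUBIC))
ci=bot.camera_info("wrist");print({k:np.round(v,3).tolist() for k,v in ci.items()})
```

```text
{'vertical_fov': 68.19, 'cx': 317.543, 'cy': 195.94, 'dist': [-0.05, 0.0, 0.0, 0.0, 0.0], 'R': [[1.0, -0.001, -0.0], [-0.001, -0.963, 0.268], [-0.0, -0.268, -0.963]], 't': [-0.675, -0.034, 0.379]}
```

View pics/crop0.png

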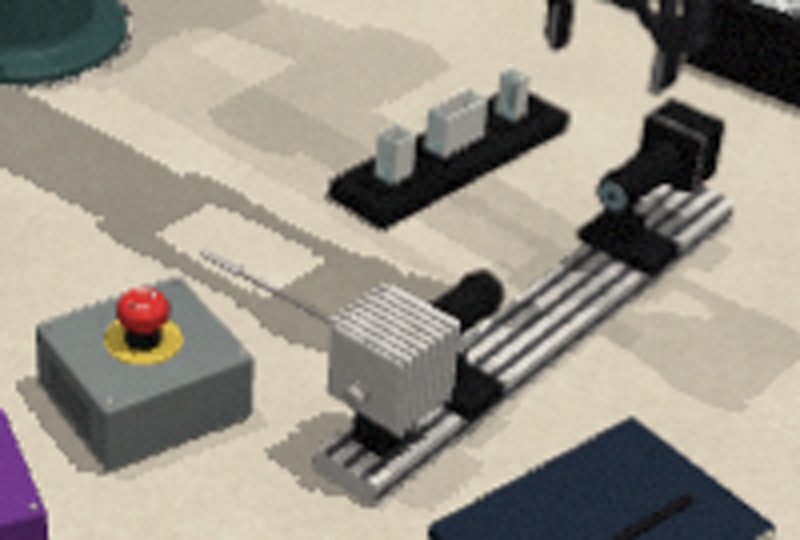

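The crop confirms it: the grey box with a red button on a yellow disc is the supply, and the longest cell is in the middle nest. I'm moving above the supply now.

servo_tool --pt "-0.41 -0.73 0 0 0 0 0" --pt "-0.41 -0.73 0 0 0 0 0" --pt "-0.41 -0.73 0 0 0 0 0"

```text
time: 1.3
tool_pos: [0.6118, -0.1119, 0.2312]
tcp_rot: [2.222, 2.22, -0.002]
wrist_force: [0.1, -0.4, 0.6]
width: 1.002
grip_force: 0.0
```

servo_tool --pt "-0.41 -0.74 0 0 0 0 0" --pt "-0.41 -0.74 0 0 0 0 0" --pt "-0.41 -0.74 0 0 0 0 0"

```text
time: 1.6
tool_pos: [0.5501, -0.2233, 0.2315]
tcp_rot: [2.223, 2.219, -0.002]
wrist_force: [0.2, -0.1, 0.9]
width: 0.997
grip_force: 0.0
```

servo_tool --pt "-0.41 -0.74 0 0 0 0 0" --pt "-0.41 -0.74 0 0 0 0 0" --pt "-0.41 -0.74 0 0 0 0 0" --pt "-0.41 -0.74 0 0 0 0 0"

```text
time: 2.0
tool_pos: [0.4886, -0.3347, 0.2314]
tcp_rot: [2.226, 2.216, -0.002]
wrist_force: [0.1, 0.3, -0.2]
width: 1.003
grip_force: 0.0
```

Run:
```python
from h import *
s=bot.read_state();print(s["time"],s["tool_pos"],s["tcp_rot"],s["q"])
ci=bot.camera_info("wrist")
im=bot.read_camera("wrist");save("w1.png",im)
for r in bot.mark_of("mushroom_top","wrist")[:3]:
    px=(r["at"][1]*640,r["at"][0]*400);print(r["score"],px,onz("wrist",px,.105,ci))
for r in bot.trace("mushroom","wrist")[:2]:
    m=r["mask"];ys,xs=np.nonzero(m);px=(xs.mean(),ys.mean());print("trace",r["score"],m.sum(),px,onz("wrist",px,.095,ci))
# red blob in own colour test
hsv=cv2.cvtColor(im,cv2.COLOR_RGB2HSV)
m=((hsv[...,0]<8)|(hsv[...,0]>172))&(hsv[...,1]>150)&(hsv[...,2]>80)
n,l,st,ce=cv2.connectedComponentsWithStats(m.astype(np.uint8))
for i in range(1,n):
    if st[i,4]>300: print("red",st[i],ce[i],onz("wrist",ce[i],.095,ci))
```

```text
2.0 [ 0.48858297 -0.33472525  0.2314395 ] [ 2.22590834e+00  2.21598536e+00 -1.83398106e-03] [-6.41969630e-01  1.08207829e-01  1.78674348e+00 -1.32497461e-03
  1.24612732e+00 -6.37079395e-01]
0.89 (322.30400000000003, 177.32000000000002) [ 0.49309439 -0.32308957  0.105     ]
0.63 (128.896, 275.8) [ 0.28985998 -0.42717441  0.105     ]
trace 0.59 1092 (np.float64(135.11630036630038), np.float64(274.6437728937729)) [ 0.28982921 -0.4316346   0.095     ]
trace 0.56 1409 (np.float64(321.84811923349895), np.float64(175.63023420865863)) [ 0.49280493 -0.32355484  0.095     ]
red [ 302  156   41   41 1200] [321.81333333 175.65916667] [ 0.49277145 -0.32358303  0.095     ]
red [116 257  38  36 921] [134.65798046 274.40173724] [ 0.28936469 -0.43134484  0.095     ]
```

View pics/w1.png

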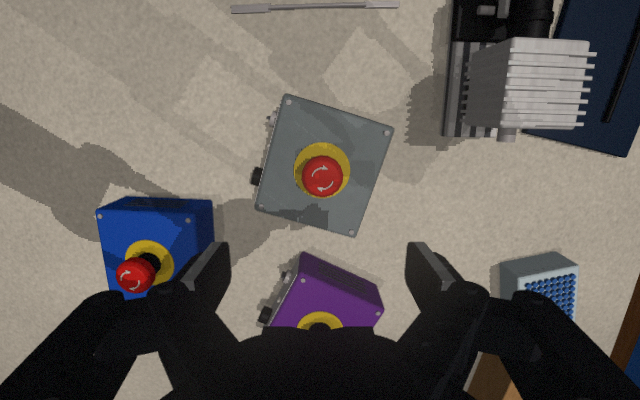

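The wrist view shows the grey supply's red button at (322,176), so the mushroom is at about (0.493, -0.323). The fingers close along x with room on both sides, so I'm descending.

servo_tool --pt "0.03 0.077 -0.4 0 0 0 0.1" --pt "0.03 0.077 -0.8 0 0 0 0.2" --pt "0.03 0.077 -0.95 0 0 0 0.3" --pt "0.03 0.077 -0.95 0 0 0 0.3" --pt "0.03 0.077 -0.95 0 0 0 0.3" --newtons 40

```text
time: 2.65
tool_pos: [0.4952, -0.3186, 0.0886]
tcp_rot: [-2.218, -2.222, 0.0]
wrist_force: [0.7, -0.1, 0.9]
width: 0.701
grip_force: 0.0
```

servo_tool --pt "-0.015 -0.03 -0.085 0 0 0 0.3" --pt "-0.015 -0.03 -0.085 0 0 0 0.6" --pt "-0.015 -0.03 -0.085 0 0 0 0.8" --pt "-0.015 -0.03 -0.085 0 0 0 0.8" --pt "-0.015 -0.03 -0.085 0 0 0 0.8" --pt "-0.015 -0.03 -0.085 0 0 0 0.8"

```text
time: 3.25
tool_pos: [0.4929, -0.3253, 0.0772]
tcp_rot: [2.22, 2.22, -0.001]
wrist_force: [-4.3, -1.6, 6.2]
width: 0.445
grip_force: 40.2
```

servo_tool --pt "0 0 -0.02 0 0 0 0.8" --pt "0 0 -0.035 0 0 0 0.8" --pt "0 0 -0.045 0 0 0 0.8" --pt "0 0 -0.05 0 0 0 0.8" --pt "0 0 -0.05 0 0 0 0.8"

```text
time: 3.75
tool_pos: [0.4931, -0.3254, 0.0717]
tcp_rot: [2.22, 2.221, -0.001]
wrist_force: [-9.2, 0.2, 19.7]
width: 0.446
grip_force: 42.3
```

servo_tool --pt "0 0 0.01 0 0 0 0.8" --pt "0 0 0.013 0 0 0 0.8" --pt "0 0 0.013 0 0 0 0.8"

```text
time: 4.05
tool_pos: [0.4929, -0.3253, 0.0719]
tcp_rot: [2.22, 2.221, -0.001]
wrist_force: [-5.8, -2.3, 9.3]
width: 0.445
grip_force: 41.4
```

servo_tool --pt "0 0 0.005 0 0 -0.045 0.8" --pt "0 0 0.005 0 0 -0.09 0.8" --pt "0 0 0.005 0 0 -0.13 0.8" --pt "0 0 0.005 0 0 -0.17 0.8" --pt "0 0 0.005 0 0 -0.21 0.8" --pt "0 0 0.005 0 0 -0.25 0.8" --pt "0 0 0.005 0 0 -0.25 0.8" --pt "0 0 0.005 0 0 -0.25 0.8"

```text
time: 4.85
tool_pos: [0.4927, -0.3252, 0.0747]
tcp_rot: [2.901, 1.203, -0.001]
wrist_force: [-11.6, 1.8, 21.0]
width: 0.442
grip_force: 42.5
```

Run:
```python
from h import *
s=bot.read_state();print(s)
save("w2.png",bot.read_camera("wrist"))
```

```text
{'time': 4.85, 'q': array([-6.24907844e-01,  2.49556736e-01,  1.93137041e+00, -1.38091547e-03,
        9.60123887e-01,  1.60572574e-01]), 'joint_vel': array([-0.00136684, -0.00017821,  0.00079317,  0.00259144,  0.00248956,
       -0.00455705]), 'joint_torque': array([  2.57763058, -34.21598911, -27.97878742,   1.48466326,
        -3.39299217,   0.21506921]), 'tool_pos': array([ 0.49273926, -0.3252175 ,  0.07467387]), 'tcp_rot': array([ 2.90105153e+00,  1.20286042e+00, -1.06490461e-03]), 'wrist_force': array([-11.56303184,   1.82578229,  20.96952349]), 'torque': array([0.26791953, 1.85906736, 0.15661072]), 'grip_force': 42.50355919421054, 'width': 0.4421562092674358}
```

View pics/w2.png

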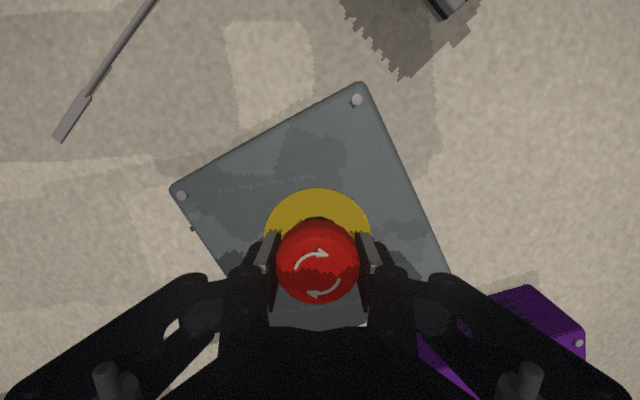

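The view shows the fingers holding the red head at (318,262), with its arrows turned along with the grip. The 21 N upward force fits the head camming up off the latch. I'm letting go and will check that it springs back.

servo_tool --pt "0 0 0 0 0 0 0.1" --pt "0 0 0 0 0 0 0" --pt "0 0 0 0 0 0 0" --pt "0 0 0 0 0 0 0" --pt "0 0 0.4 0 0 0.05 0" --pt "0 0 0.7 0 0 0.1 0" --pt "0 0 0.95 0 0 0.15 0" --pt "0 0 0.95 0 0 0.2 0" --pt "0 0 0.95 0 0 0.25 0" --pt "0 0 0.95 0 0 0.25 0" --pt "0 0 0.95 0 0 0.25 0"

```text
time: 6.0
tool_pos: [0.4928, -0.3242, 0.2133]
tcp_rot: [-2.221, -2.221, -0.0]
wrist_force: [0.5, -0.0, -0.6]
width: 1.0
grip_force: 0.0
```

Run:
```python
from h import *
s=bot.read_state();print(s["time"],s["tool_pos"],s["wrist_force"])
ci=bot.camera_info("wrist")
im=bot.read_camera("wrist")
def red(im):
    hsv=cv2.cvtColor(im,cv2.COLOR_RGB2HSV)
    return (((hsv[...,0]<8)|(hsv[...,0]>172))&(hsv[...,1]>150)&(hsv[...,2]>60)).astype(np.uint8)
n,l,st,ce=cv2.connectedComponentsWithStats(red(im))
for i in range(1,n):
    if st[i,4]>300: print("red",st[i],ce[i],onz("wrist",ce[i],.095,ci),onz("wrist",ce[i],.089,ci))
a=cv2.imread("pics/w1.png")[100:250,250:400];b=im[:,:,::-1][120:270,250:400]
cv2.imwrite("pics/w3.png",cv2.resize(np.hstack([a,b]),None,fx=2.6,fy=2.6,interpolation=cv2.INTER_CUBIC))
# head height from scene camera at the fixed xy, before vs. now
sc=bot.read_camera("scene"); old=cv2.imread("pics/scene0.png")[:,:,::-1].copy()
for q in (old,sc):
    m=red(q)[190:240,275:315];ys,xs=np.nonzero(m);print("scene red",m.sum(),xs.mean()+275,ys.mean()+190,ys.min()+190,ys.max()+190)
print(proj("scene",[[.493,-.323,.105],[.493,-.323,.099]]))
```

```text
6.0 [ 0.49278091 -0.3242322   0.21330196] [ 0.50028547 -0.01019441 -0.56180682]
red [ 296  170   44   44 1340] [317.52462687 191.16791045] [ 0.49280567 -0.32350156  0.095     ] [ 0.49280118 -0.32506161  0.089     ]
red [103 274  41  26 663] [125.37104072 285.73152338] [ 0.29455889 -0.42401323  0.095     ] [ 0.28999281 -0.42788602  0.089     ]
scene red 105 295.20952380952383 217.76190476190476 213 223
scene red 105 295.2 217.76190476190476 213 223
[[296.35148789 214.43436345]
 [296.369784   215.98407781]]
```

View pics/w3.png

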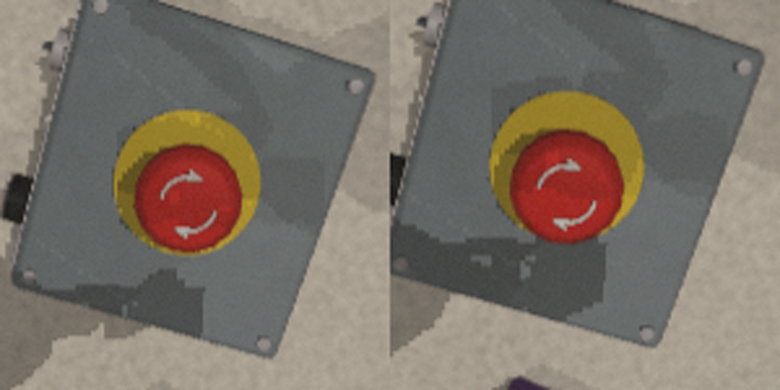

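Side by side, the head after release (right) matches the head before (left). It is up again with its arrows back at rest, and its position at rim height is the same within 1 mm. Next, the rack.

servo_tool --pt "-0.08 0.93 0.1 0 0 0 0" --pt "-0.08 0.93 0.1 0 0 0 0" --pt "-0.08 0.93 0.1 0 0 0 0"

```text
time: 6.4
tool_pos: [0.4802, -0.1831, 0.2284]
tcp_rot: [-2.222, -2.219, -0.0]
wrist_force: [1.2, 0.8, -0.1]
width: 0.998
grip_force: 0.0
```

servo_tool --pt "-0.08 0.93 0 0 0 0 0" --pt "-0.08 0.93 0 0 0 0 0" --pt "-0.08 0.93 0 0 0 0 0"

```text
time: 6.7
tool_pos: [0.4681, -0.0431, 0.2286]
tcp_rot: [-2.222, -2.221, -0.001]
wrist_force: [1.5, 0.1, 0.4]
width: 1.001
grip_force: 0.0
```

servo_tool --pt "-0.07 0.95 0 0 0 0 0" --pt "-0.07 0.95 0 0 0 0 0" --pt "-0.07 0.95 0 0 0 0 0" --pt "-0.07 0.95 0 0 0 0 0" --pt "-0.07 0.95 0 0 0 0 0"

```text
time: 7.2
tool_pos: [0.458, 0.0979, 0.2285]
tcp_rot: [2.218, 2.224, -0.001]
wrist_force: [-0.2, 0.2, 0.3]
width: 0.998
grip_force: 0.0
```

Run:
```python
from h import *
s=bot.read_state();print(s["time"],s["tool_pos"],s["tcp_rot"])
ci=bot.camera_info("wrist")
im=bot.read_camera("wrist");save("w4.png",im);np.savez("w4.npz",im=im,ci=np.array(ci,dtype=object))
for n,z in (("cell",.02),("rack",0),("beam_mid",.1)):
  for r in bot.mark_of(n,"wrist")[:4]:
    px=(r["at"][1]*640,r["at"][0]*400);print(n,round(r["score"],2),np.round(px,1),np.round(onz("wrist",px,z,ci),4))
for r in bot.trace("cell","wrist")[:4]:
    m=r["mask"];q=cv2.minAreaRect(np.argwhere(m)[:,::-1].astype(np.float32));print("trace",round(r["score"],2),m.sum(),q)
r=bot.trace("rack","wrist")
for r in r[:1]:
    q=cv2.boxPoints(cv2.minAreaRect(np.argwhere(r["mask"])[:,::-1].astype(np.float32)))
    print("rack",r["score"],[np.round(onz("wrist",p,.02,ci)[:2],4).tolist() for p in q])
```

```text
7.2 [0.45799263 0.09785039 0.22852347] [ 2.21842312e+00  2.22418198e+00 -9.35598762e-04]
cell 0.95 [316.8 222.9] [0.4572 0.0333 0.02  ]
cell 0.74 [323.9 160.9] [0.4656 0.1122 0.02  ]
rack 0.91 [322.7 159.6] [0.4644 0.1108 0.    ]
trace 0.76 380 ((331.4881896972656, 91.15293884277344), (23.085647583007812, 17.103321075439453), 4.39870548248291)
trace 0.74 1216 ((323.5792236328125, 165.70791625976562), (23.18436622619629, 53.43349838256836), 5.710592269897461)
trace 0.69 742 ((315.5, 229.0), (34.0, 23.0), 90.0)
rack 0.77 [[0.4136, -0.0077], [0.4419, 0.2392], [0.511, 0.2334], [0.496, -0.0161]]
```

View pics/w4.png

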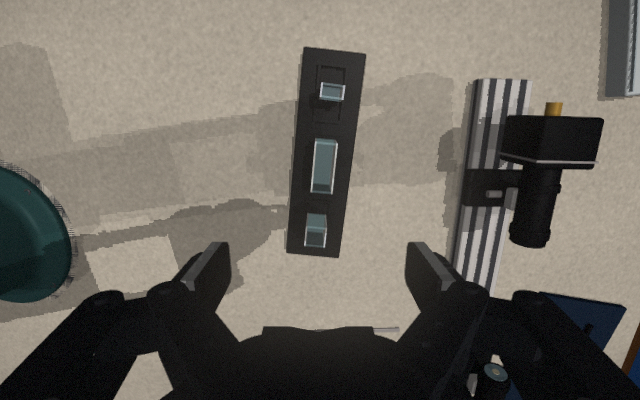

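The wrist view shows the rack leaning about 6°, with the long cell in the middle nest at (323,165), cell10 at (332,91) and cell20 at (316,230). I'll fit the rack edges and the long cell's rim.

Run:
```python
from h import *
d=np.load("w4.npz",allow_pickle=True);im=d["im"];ci=d["ci"].item()
g=im.max(2)
L=[];Rr=[]
for r in range(62,246,4):
    row=g[r,270:390]<70; xs=np.nonzero(row)[0]+270
    L.append(onz("wrist",(xs.min()-.5,r),.02,ci)[:2]);Rr.append(onz("wrist",(xs.max()+.5,r),.02,ci)[:2])
for n,P in (("L",L),("R",Rr)):
    P=np.array(P);k=np.polyfit(P[:,1],P[:,0],1);res=P[:,0]-np.polyval(k,P[:,1])
    ok=abs(res)<.002;k=np.polyfit(P[ok,1],P[ok,0],1)
    print(n,"x at y=.11:",np.polyval(k,.11).round(4),"yaw deg",-np.degrees(np.arctan(k[0])).round(2),ok.sum(),len(P))
for yaw in (-4,-5,-6,-7):
    a=np.radians(yaw)
    c,s=np.cos(a),np.sin(a)
    P=[[.4650+c*x-s*y,.1115+s*x+c*y,.065] for x,y in((-.012,-.027),(.012,-.027),(.012,.027),(-.012,.027))]
    print(yaw,proj("wrist",P,ci).round(1).tolist())
cv2.imwrite("pics/w4c.png",cv2.resize(im[120:210,280:370,::-1],None,fx=6,fy=6,interpolation=cv2.INTER_CUBIC))
# rail edges at z=.025
```

```text
L x at y=.11: 0.4284 yaw deg -5.94 46 46
R x at y=.11: 0.4982 yaw deg -5.81 46 46
-4 [[311.1, 192.2], [333.4, 193.8], [337.9, 143.1], [314.6, 141.4]]
-5 [[310.7, 192.0], [333.0, 193.9], [338.4, 143.3], [315.1, 141.2]]
-6 [[310.3, 191.8], [332.5, 194.1], [338.8, 143.6], [315.5, 141.1]]
-7 [[309.9, 191.6], [332.1, 194.2], [339.2, 143.9], [316.0, 140.9]]
```

View pics/w4c.png

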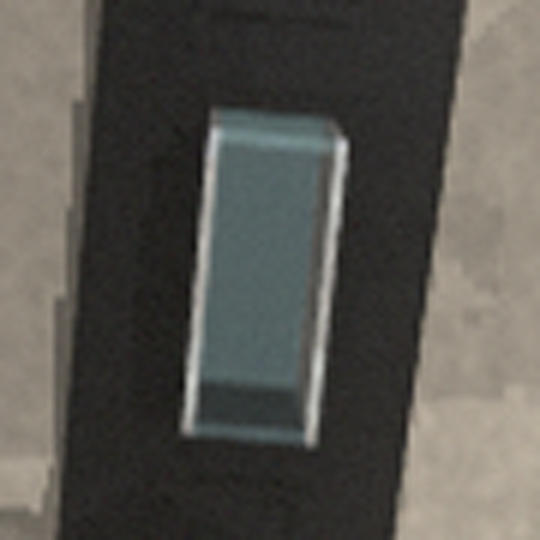

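The cell's rim corners match the model at (0.4648, 0.111) with yaw about -5.5°. I'm descending with the fingers along x, turned to match.

servo_tool --pt "0.045 0.088 -0.3 0 0 -0.03 0.2" --pt "0.045 0.088 -0.6 0 0 -0.03 0.3" --pt "0.045 0.088 -0.9 0 0 -0.03 0.35" --pt "0.045 0.088 -0.9 0 0 -0.03 0.35" --pt "0.045 0.088 -0.9 0 0 -0.03 0.35" --newtons 25

```text
time: 8.0
tool_pos: [0.4645, 0.1095, 0.0936]
tcp_rot: [-2.324, -2.112, 0.003]
wrist_force: [-0.4, -0.7, 0.7]
width: 0.649
grip_force: 0.0
```

servo_tool --pt "0 0.01 -0.2 0 0 0 0.35" --pt "0 0.01 -0.35 0 0 0 0.35" --pt "0 0.01 -0.41 0 0 0 0.35" --pt "0 0.01 -0.41 0 0 0 0.35" --pt "0 0.01 -0.41 0 0 0 0.5" --pt "0 0.01 -0.41 0 0 0 0.6" --pt "0 0.01 -0.41 0 0 0 0.7" --pt "0 0.01 -0.41 0 0 0 0.8" --pt "0 0.01 -0.41 0 0 0 0.9" --pt "0 0.01 -0.41 0 0 0 0.9" --pt "0 0.01 -0.41 0 0 0 0.9"

```text
time: 9.1
tool_pos: [0.4654, 0.112, 0.0335]
tcp_rot: [2.324, 2.114, 0.001]
wrist_force: [-3.0, -0.4, 6.6]
width: 0.276
grip_force: 25.5
```

servo_tool --pt "0 0 0.05 0 0 0 0.9" --pt "0 0 0.15 0 0 0 0.9" --pt "0 0 0.3 0 0 0 0.9" --pt "0 0 0.6 0 0 0 0.9" --pt "0 0 0.95 0 0 0 0.9" --pt "0 0 0.95 0 0 0 0.9"

```text
time: 9.7
tool_pos: [0.4704, 0.1128, 0.1831]
tcp_rot: [2.318, 2.109, 0.02]
wrist_force: [1.0, -0.5, 0.2]
width: 0.278
grip_force: 24.7
```

servo_tool --pt "0.1 -0.2 0.2 0 0 0 0.9" --pt "0.2 -0.4 0.4 0 0 0 0.9" --pt "0.28 -0.6 0.6 0 0 0 0.9" --pt "0.28 -0.75 0.7 0 0 0 0.9" --pt "0.28 -0.75 0.7 0 0 0 0.9"

```text
time: 10.2
tool_pos: [0.5089, -0.0032, 0.283]
tcp_rot: [2.323, 2.107, 0.005]
wrist_force: [-0.5, 0.7, -0.4]
width: 0.278
grip_force: 24.7
```

servo_tool --pt "0.15 -0.3 0 0 0 0 0.9" --pt "0.28 -0.5 0 0 0 0 0.9" --pt "0.28 -0.65 0 0 0 0 0.9" --pt "0.28 -0.65 0 0 0 0 0.9" --pt "0.28 -0.65 0 0 0 0 0.9"

```text
time: 10.7
tool_pos: [0.5482, -0.0974, 0.2783]
tcp_rot: [-2.322, -2.112, 0.001]
wrist_force: [0.0, -0.3, 0.5]
width: 0.281
grip_force: 24.9
```

Run:
```python
from h import *
s=bot.read_state();print(s["time"],s["tool_pos"],s["tcp_rot"],s["width"],s["grip_force"],s["wrist_force"])
ci=bot.camera_info("wrist")
im=bot.read_camera("wrist");save("w5.png",im);np.savez("w5.npz",im=im,ci=np.array(ci,dtype=object))
for n,z in (("rig",0),("beam_mid",.1)):
  for r in bot.mark_of(n,"wrist")[:2]:
    px=(r["at"][1]*640,r["at"][0]*400);print(n,round(r["score"],2),np.round(px,1),np.round(onz("wrist",px,z,ci),4))
```

```text
10.7 [ 0.5482475  -0.09742562  0.27833195] [-2.32245672e+00 -2.11174985e+00  1.06846189e-03] 0.2807752863554525 24.873656630516052 [ 0.03619794 -0.28398459  0.46220589]
rig 0.57 [404.1 112.6] [ 0.6734 -0.0376  0.    ]
beam_mid 0.61 [318.3 241. ] [ 0.5415 -0.1725  0.1   ]
beam_mid 0.57 [429.1 115.6] [ 0.6718 -0.041   0.1   ]
```

View pics/w5.png

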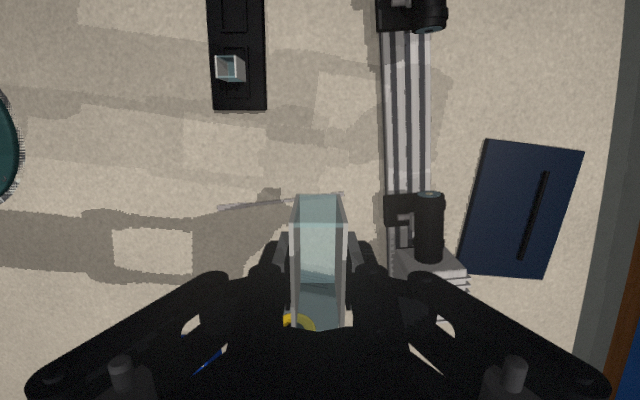

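The cell is held with its windows clear of the fingers. The tube faces are at about (429,31) and (429,192), and beam_mid is at (429,116). I'll get the rig's yaw and centre from its edges.

Run:
```python
from h import *
d=np.load("w5.npz",allow_pickle=True);im=d["im"];ci=d["ci"].item()
g=im.max(2).astype(int)
print("rows dark runs")
for r in list(range(2,36,3))+list(range(186,246,5)):
    row=g[r,370:470]<75; e=np.flatnonzero(np.diff(np.r_[0,row.astype(int),0])); print(r,[(int(a)+370,int(b)+369) for a,b in e.reshape(-1,2) if b-a>4])
print("rail rows")
for r in range(45,185,20): print(r,g[r,372:440:1].tolist())
R=np.array(ci["R"]);C=-R.T@np.array(ci["t"]);print("cam",C)
# tube model: endpoints
for yaw in (-4,-6,0):
    a=np.radians(yaw);u=np.array([-np.sin(a),np.cos(a),0]);v=np.array([np.cos(a),np.sin(a),0]);m=np.array([.672,-.041,.1])
    P=[m+u*s for s in(.085,-.085,.11,-.13)]+[m+.03*v-np.array([0,0,.075])+u*s for s in(-.08,.08)]+[m-.03*v-np.array([0,0,.075])+u*s for s in(-.08,.08)]
    print(yaw,proj("wrist",P,ci).round(1).tolist())
```

```text
rows dark runs
2 [(375, 392), (411, 445)]
5 [(375, 394), (396, 445)]
8 [(375, 447)]
11 [(375, 447)]
14 [(376, 447)]
17 [(375, 447)]
20 [(376, 445)]
23 [(376, 445)]
26 [(376, 445)]
29 [(376, 442)]
32 [(377, 382), (389, 394), (404, 409), (412, 429)]
35 [(389, 394), (404, 409), (419, 423)]
186 []
191 [(420, 424)]
196 [(383, 422), (439, 443)]
201 [(383, 444)]
206 [(383, 444)]
211 [(383, 443)]
216 [(383, 397), (414, 443)]
221 [(384, 409), (414, 442), (465, 469)]
226 [(385, 399), (414, 442), (463, 469)]
231 [(395, 399), (414, 442), (462, 469)]
236 [(395, 399), (414, 442), (461, 469)]
241 [(395, 399), (408, 443), (460, 469)]
rail rows
45 [127, 123, 127, 124, 127, 123, 114, 64, 42, 61, 72, 114, 122, 125, 125, 125, 124, 109, 47, 46, 43, 48, 43, 74, 115, 116, 127, 126, 119, 114, 116, 114, 84, 46, 60, 72, 75, 74, 163, 187, 191, 191, 191, 188, 183, 181, 127, 75, 74, 69, 71, 77, 116, 184, 182, 183, 186, 177, 169, 173, 175, 178, 175, 174, 173, 169, 170, 170]
65 [105, 104, 109, 108, 111, 109, 113, 108, 73, 48, 69, 85, 128, 162, 161, 170, 166, 165, 112, 72, 70, 68, 70, 72, 129, 185, 184, 188, 187, 1
[... 1533 characters left out ...]
, 133, 123, 114, 64, 65, 90, 109, 142, 164, 164, 167, 159, 120, 70, 72, 72, 73, 96, 151, 166, 167, 167, 165, 167, 170, 142, 71, 71, 73, 69, 91, 145, 170, 171, 168, 168, 170, 173, 135, 85, 70, 72, 71, 69, 150, 168, 170, 172, 174, 170, 184, 189, 187, 187, 183, 180, 182, 183, 180]
cam [ 0.55518575 -0.02937973  0.42086325]
-4 [[434.2, 28.1], [424.1, 193.2], [435.5, 0.6], [421.3, 230.3], [427.2, 175.0], [435.2, 49.0], [383.7, 176.0], [387.3, 49.5]]
-6 [[437.1, 28.1], [421.5, 193.2], [439.4, 0.7], [417.5, 230.3], [425.2, 175.8], [437.3, 49.9], [381.7, 175.3], [389.5, 48.6]]
0 [[428.3, 28.3], [429.3, 192.9], [427.7, 0.9], [429.0, 229.8], [431.3, 173.3], [430.8, 47.4], [387.8, 177.3], [382.8, 51.6]]
```

Run:
```python
from h import *
d=np.load("w5.npz",allow_pickle=True);im=d["im"];ci=d["ci"].item()
T=np.array([.54825,-.0974,.2783]);a=np.radians(-5.5)
c,s=np.cos(a),np.sin(a)
cor=[(-.012,.027),(.012,.027),(.012,-.027),(-.012,-.027)]
ov=im[:,:,::-1].copy()
for z,col in ((-.0135,(0,0,255)),(.0315,(0,255,0))):
    P=[T+[c*x-s*y,s*x+c*y,z] for x,y in cor]
    q=proj("wrist",P,ci);print(z,q.round(1).tolist())
    ov=cv2.resize(ov,None,fx=1,fy=1);cv2.polylines(ov,[q.round().astype(int)],True,col,1)
m=np.hstack([im[180:340,260:380,::-1],ov[180:340,260:380]])
cv2.imwrite("pics/w5c.png",cv2.resize(m,None,fx=3.3,fy=3.3,interpolation=cv2.INTER_CUBIC))
```

```text
-0.0135 [[295.6, 192.8], [339.5, 192.8], [337.6, 280.2], [297.5, 280.1]]
0.0315 [[287.3, 221.6], [347.3, 221.7], [343.7, 333.4], [290.8, 333.3]]
```

View pics/w5c.png

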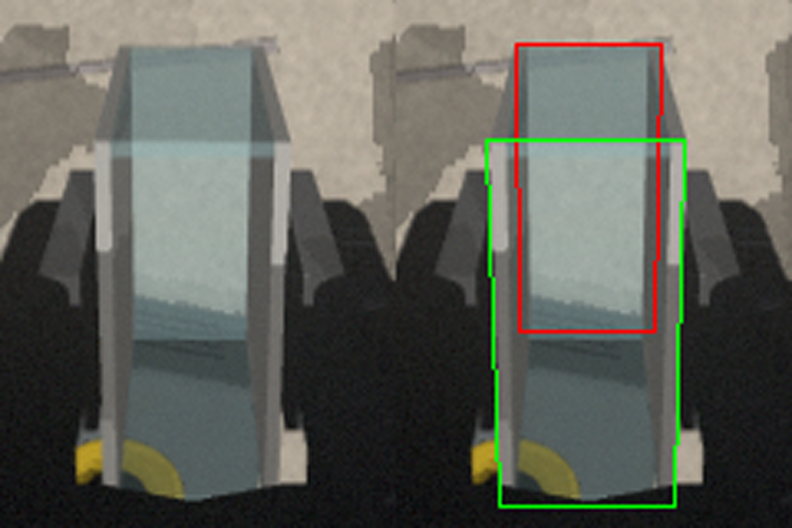

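In the overlay, the model drawn with base = TCP - 13.5 mm and the tool's yaw matches the held cell within about 1 mm. The target TCP is (0.6715, -0.041, 0.0915) with yaw 0. I'll move over it first, then go down.

servo_tool --pt "0.25 0.12 0 0 0 0.01 0.9" --pt "0.5 0.24 0 0 0 0.02 0.9" --pt "0.7 0.34 0 0 0 0.03 0.9" --pt "0.82 0.377 0 0 0 0.03 0.9" --pt "0.82 0.377 0 0 0 0.03 0.9" --pt "0.82 0.377 0 0 0 0.03 0.9" --pt "0.82 0.377 0 0 0 0.03 0.9"

```text
time: 11.55
tool_pos: [0.671, -0.0414, 0.2798]
tcp_rot: [-2.221, -2.222, 0.001]
wrist_force: [-0.6, 0.4, -0.9]
width: 0.274
grip_force: 25.0
```

servo_tool --pt "0 0 -0.2 0 0 0 0.9" --pt "0 0 -0.4 0 0 0 0.9" --pt "0 0 -0.55 0 0 0 0.9" --pt "0 0 -0.7 0 0 0 0.9" --pt "0 0 -0.8 0 0 0 0.9" --pt "0 0 -0.8 0 0 0 0.9"

```text
time: 12.15
tool_pos: [0.6694, -0.0419, 0.1571]
tcp_rot: [-2.219, -2.218, 0.005]
wrist_force: [-0.3, -0.3, -0.4]
width: 0.278
grip_force: 25.0
```

servo_tool --pt "0.003 0.003 -0.15 0 0 0 0.9" --pt "0.003 0.003 -0.3 0 0 0 0.9" --pt "0.003 0.003 -0.4 0 0 0 0.9" --pt "0.003 0.003 -0.45 0 0 0 0.9" --pt "0.003 0.003 -0.45 0 0 0 0.9" --pt "0.003 0.003 -0.45 0 0 0 0.9" --pt "0.003 0.003 -0.45 0 0 0 0.9"

```text
time: 12.85
tool_pos: [0.6736, -0.0414, 0.0938]
tcp_rot: [2.22, 2.22, 0.003]
wrist_force: [-1.1, 0.7, -0.6]
width: 0.276
grip_force: 25.0
```

Run:
```python
from h import *
s=bot.read_state();print(s["time"],s["tool_pos"],s["tcp_rot"],s["width"],s["grip_force"],s["wrist_force"])
ci=bot.camera_info("wrist")
bot.read_camera("wrist")
T=s["tool_pos"]
print("expected cell origin px",proj("wrist",[T-[0,0,.0135],T+[0,0,.0085]],ci).round(1).tolist())
for n in ("cell","cell_windows"):
  for r in bot.mark_of(n,"wrist")[:2]: print(n,r["score"],r["at"][1]*640,r["at"][0]*400)
for c in("scene","side"):
  bot.read_camera(c)
  print(c,"expect windows",proj(c,[T+[0,0,.0085],[.6715,-.041,.1]]).round(1).tolist())
  for n in ("cell_windows","beam_mid"):
    for r in bot.mark_of(n,c)[:3]: print(n,round(r["score"],2),np.round([r["at"][1]*640,r["at"][0]*400],1))
```

```text
12.85 [ 0.67358546 -0.04136297  0.09381692] [2.22009267 2.22003027 0.00253337] 0.27600879312188636 24.959022402763367 [-1.05317825  0.65010893 -0.58825883]
expected cell origin px [[317.4, 238.5], [317.4, 256.4]]
cell 0.9 25.28 107.28
cell 0.84 315.392 238.0
scene expect windows [[399.0, 199.6], [398.5, 199.9]]
cell_windows 0.58 [398.1 198.8]
beam_mid 0.61 [395.  200.4]
side expect windows [[223.9, 194.0], [224.3, 195.0]]
cell_windows 0.41 [222.2 200.3]
beam_mid 0.91 [220.5 194.2]
beam_mid 0.19 [228.5 225.2]
```

servo_tool --pt "-0.013 0.003 -0.015 0 0 0 0.9" --pt "-0.013 0.003 -0.015 0 0 0 0.9" --pt "-0.013 0.003 -0.015 0 0 0 0.9" --pt "-0.013 0.003 -0.015 0 0 0 0.9" --pt "-0.013 0.003 -0.015 0 0 0 0.9" --pt "-0.013 0.003 -0.015 0 0 0 0.9"

```text
time: 13.9
tool_pos: [0.6705, -0.0408, 0.09]
tcp_rot: [2.221, 2.221, 0.0]
wrist_force: [-0.4, -0.7, -0.3]
width: 0.28
grip_force: 25.0
```

servo_tool --pt "0.006 0 0.008 0 0 0 0.9" --pt "0.006 0 0.008 0 0 0 0.9" --pt "0.006 0 0.008 0 0 0 0.9" --pt "0.006 0 0.008 0 0 0 0.9"

```text
time: 14.3
tool_pos: [0.6714, -0.0408, 0.0912]
tcp_rot: [2.221, 2.221, -0.0]
wrist_force: [0.5, -0.5, -0.2]
width: 0.278
grip_force: 25.0
```

Run:
```python
from h import *
s=bot.read_state();print(s["time"],s["tool_pos"],s["tcp_rot"],s["grip_force"],np.abs(s["joint_vel"]).max())
bot.read_camera("wrist");ci=bot.camera_info("wrist")
for r in bot.mark_of("beam_mid","wrist")[:2]:
    px=(r["at"][1]*640,r["at"][0]*400);print(r["score"],onz("wrist",px,.1,ci))
print(bot.finish_job())
```

```text
14.3 [ 0.67139461 -0.04081147  0.09120492] [ 2.22135926e+00  2.22146098e+00 -4.15866812e-05] 24.958012998104095 0.0015771791247641176
the job is handed in; nothing more can be done
None
```

I cycled the lamp stop and handed the job in at about 14 s, with the longest cell still held upright in the beam midway between the tubes; the latch and the final centring (within about 2 mm) were judged from force, pose and camera readings, and no verdict came back.

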